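# Load filter discs into the weighing-room cassettes and seat them with the push rod

### The job

Slide every filter disc that lies on the bench into the cassette slot of its own colour (three slots in the blue cassette, three in the grey one). Then draw the push rod straight up out of its light stand without tipping the stand, use it to push all the discs fully home against the backs of the two cassettes, and put the rod back upright in its stand, fully down. Leave the jar, the check weight and the petri dishes where they are.

Things in the scene. Friction and masses are not known exactly. Their poses are not given: they have to be found in the camera images.
- disc_red_center (a point): centre (half-way up) of the red filter disc: a rigid flat round disc, 62 mm across and 5 mm thick, 15 g, red plastic rim round a white membrane; its z axis is the disc's axis. Grip it by the rim across its diameter. It starts flat on the blue mat (thin as paper) left of the cassettes, or is absent.
- disc_yellow_center (a point): centre (half-way up) of the yellow filter disc: a rigid flat round disc, 62 mm across and 5 mm thick, 15 g, yellow plastic rim round a white membrane; its z axis is the disc's axis. Grip it by the rim across its diameter. It starts flat on the blue mat (thin as paper) left of the cassettes, or is absent.
- disc_green_center (a point): centre (half-way up) of the green filter disc: a rigid flat round disc, 62 mm across and 5 mm thick, 15 g, green plastic rim round a white membrane; its z axis is the disc's axis. Grip it by the rim across its diameter. It starts flat on the blue mat (thin as paper) left of the cassettes, or is absent.
- disc_blue_center (a point): centre (half-way up) of the blue filter disc: a rigid flat round disc, 62 mm across and 5 mm thick, 15 g, blue plastic rim round a white membrane; its z axis is the disc's axis. Grip it by the rim across its diameter. It starts flat on the blue mat (thin as paper) left of the cassettes, or is absent.
- disc_white_center (a point): centre (half-way up) of the white filter disc: a rigid flat round disc, 62 mm across and 5 mm thick, 15 g, white plastic rim round a white membrane; its z axis is the disc's axis. Grip it by the rim across its diameter. It starts flat on the blue mat (thin as paper) left of the cassettes, or is absent.
- disc_black_center (a point): centre (half-way up) of the black filter disc: a rigid flat round disc, 62 mm across and 5 mm thick, 15 g, black plastic rim round a white membrane; its z axis is the disc's axis. Grip it by the rim across its diameter. It starts flat on the blue mat (thin as paper) left of the cassettes, or is absent.
- cassette_a: fixed metal cassette with blue base and roof; 3 slots, bottom to top red, yellow, green (colour tabs on shelf fronts and sides), 12 mm pitch. Origin: underside, below the discs' home centre. Mouth towards -x; discs slide in along +x, y across, z up. Base x -50 to 36, y +-40, top at z 10 mm; roof from x -16 back, top at z 60; back stop face at x 31; side walls 65 mm apart inside, flaring from x 4 to 73 mm at x -18.
- cassette_b: fixed metal cassette with grey base and roof; 3 slots, bottom to top blue, white, black (colour tabs on shelf fronts and sides), 12 mm pitch. Origin: underside, below the discs' home centre. Mouth towards -x; discs slide in along +x, y across, z up. Base x -50 to 36, y +-40, top at z 10 mm; roof from x -16 back, top at z 60; back stop face at x 31; side walls 65 mm apart inside, flaring from x 4 to 73 mm at x -18.
- slot_red (a point): where the centre of the red disc lies when fully home in the red slot, the lowest slot of the blue cassette; axes as the cassette's (disc slides in level along +x). Top of the shelf it rests on: 22 mm above the bench, 2.5 mm below this point; free height above each shelf 9 mm.
- slot_yellow (a point): where the centre of the yellow disc lies when fully home in the yellow slot, the middle slot of the blue cassette; axes as the cassette's (disc slides in level along +x). Top of the shelf it rests on: 34 mm above the bench, 2.5 mm below this point; free height above each shelf 9 mm.
- slot_green (a point): where the centre of the green disc lies when fully home in the green slot, the top slot of the blue cassette; axes as the cassette's (disc slides in level along +x). Top of the shelf it rests on: 46 mm above the bench, 2.5 mm below this point; free height above each shelf 9 mm.
- slot_blue (a point): where the centre of the blue disc lies when fully home in the blue slot, the lowest slot of the grey cassette; axes as the cassette's (disc slides in level along +x). Top of the shelf it rests on: 22 mm above the bench, 2.5 mm below this point; free height above each shelf 9 mm.
- slot_white (a point): where the centre of the white disc lies when fully home in the white slot, the middle slot of the grey cassette; axes as the cassette's (disc slides in level along +x). Top of the shelf it rests on: 34 mm above the bench, 2.5 mm below this point; free height above each shelf 9 mm.
- slot_black (a point): where the centre of the black disc lies when fully home in the black slot, the top slot of the grey cassette; axes as the cassette's (disc slides in level along +x). Top of the shelf it rests on: 46 mm above the bench, 2.5 mm below this point; free height above each shelf 9 mm.
- mouth_a (a point): point at x -33, y 0 of the blue cassette, on its base plate (z 10 mm); axes as the cassette's. Each 3 mm shelf is a fork: two tines, |y| 10 to 25 mm, reach out to x -50, with an open gap 20 mm wide between them from x -50 to -16. Fingers at a disc's sides cannot pass the side walls: let go with its centre above this point, a disc rests on the tines about half-way in.
- rod_home_a (a point): point in the blue cassette's gap (x -36, y 0, z 15 mm; its axes) where the tip of the upright push rod stands when it has pushed the discs home. The rod, held upright and lowered outside the mouth (axis beyond x -72) until its tip is at this height, moves along +x in the 20 mm gap between the tines and pushes the discs of all three levels at once; that takes under 2 N.
- mouth_b (a point): point at x -33, y 0 of the grey cassette, on its base plate (z 10 mm); axes as the cassette's. Each 3 mm shelf is a fork: two tines, |y| 10 to 25 mm, reach out to x -50, with an open gap 20 mm wide between them from x -50 to -16. Fingers at a disc's sides cannot pass the side walls: let go with its centre above this point, a disc rests on the tines about half-way in.
- rod_home_b (a point): point in the grey cassette's gap (x -36, y 0, z 15 mm; its axes) where the tip of the upright push rod stands when it has pushed the discs home. The rod, held upright and lowered outside the mouth (axis beyond x -72) until its tip is at this height, moves along +x in the 20 mm gap between the tines and pushes the discs of all three levels at once; that takes under 2 N.
- rod_grip (a point): middle of the black grip of the push rod. Grip: upright cylinder 22 mm across, 40 mm tall (20 mm above and below this point); under it a white slippery PTFE shaft 10 mm across and 80 mm long, tapered to 4 mm over its last 4 mm, the tip 100 mm below this point. z runs up the rod. 35 g. It starts hanging in its stand.
- stand_hole (a point): centre of the 14 mm hole, at the upper face of the clear deck, of the light loose rod stand (70 g, blue base 64 mm square, deck 60 mm square and 6 mm thick, on four posts, upper face 86 mm above the bench). z is the stand's upright axis. With the rod in place the shaft hangs through the hole and the underside of the grip rests on the deck, rod_grip 20 mm above this point.
- vial_mid (a point): bystander: amber glass jar, 38 mm across, 58 mm tall; the point is 29 mm up.
- weight_mid (a point): bystander: polished steel check weight with a knob, 28 mm across, 43 mm tall; the point is 21 mm up.
- dishes_mid (a point): bystander: stack of three clear petri dishes, 60 mm across, 35 mm tall; the point is 17 mm up.
Mind the look-alikes: they are no part of the job. Leave any orange, purple or turquoise look-alike of the part that bears disc_black_center alone.

How it is judged:
By the outcome, as a careful person would: the job done as asked, in the order asked, and still so for the second after the job is handed in, with the robot touching nothing.
Of disc_red, disc_yellow, disc_green, disc_blue, disc_white, disc_black only 4 to 6 are there at a start; the rules pass over those that are not, and their reading is None.
At some moment in a run one of disc_red, disc_yellow, disc_green, disc_blue, disc_white, disc_black may be knocked a few centimetres aside while the robot is not near it.
It also fails if it takes over 210 s, if anything falls off the work surface, if the arm or the gripper's body presses on something with over 40 N, if the wrist force passes 120 N, or if a joint passes its speed limit or range.

### The arm

A 7-joint arm with a two-finger parallel gripper is mounted at the origin on the work surface. World frame = base frame: x ahead of the robot, y to its left, z up, the work surface at z = 0. Lengths are in m, angles in rad, forces in N, time in s.
With the tool pointing down it reaches from about 0.425 to 0.95 m from the base axis. Payload 4.7 kg.
Tool frame: the origin (TCP) lies on the centre line of the jaws, within the pads' length; the fingertips stand robot.nose_length ahead of it and the grasp point (between the pads) lies 8 mm behind it (robot.nose_length is the distance from the TCP to the fingertips, in m); z points along the fingers, x is the direction in which the jaws open and shut, and the axes are right-handed (so a half turn about z gives the same grasp; the last joint's range is limited). The gripper opens to 85 mm and grips with 20 to 120 N. Pads are 22 mm wide; open, the fingers measure 114 mm over their backs; the gripper's body (76 mm by 85 mm) begins 54 mm behind the grasp point. The pads swing forward as they close: fully open they stand 13 mm farther back than shut.
Start: joints at [1.209, 0.469, -0.049, 1.532, 0.024, 1.141, -0.082], TCP at [0.221, -0.638, 0.242] pointing down, gripper open.
Joint ranges: [-2.59, 2.59], [-0.33, 1.99], [-1.39, 1.29], [0.1, 2.45], [-1.04, 4.18], [0.21, 1.99], [-2.66, 2.66]. Speed limits (rad/s): [2.57, 2.57, 3.14, 3.14, 3.14, 3.14, 3.14].

### API

Orientations are given as [roll, pitch, yaw] about the fixed x, y, z axes, in that order (R = Rz(yaw) Ry(pitch) Rx(roll)).
In Python, from plant import robot gives the robot as it stands. Calls block until the motion is done:
- robot.goto(position, orientation): joint-space move of the TCP to a pose.
- robot.move_straight(position, vel=0.15, attitude=None, contact_N=None): straight line of the TCP; attitude=None keeps the orientation; vel is the mean speed in m/s. With contact_N (N) it stops when the force on the tool has changed by that much, and returns True; else False.
- robot.move_joints(angles): joint-space move.
- robot.grip(opening, strength=None): opening from 0.0 (shut) to 1.0 (fully open); strength is the grip in N (None keeps the last); returns when the fingers have stopped.
- robot.sleep(seconds).
- robot.inverse_kinematics(position, orientation): joint angles nearest the present ones, or None.
- robot.sense(): the state.
- robot.grab_frame(name): name is "side" or "top" or "wrist"; returns a dict with "image" (400x640x3 uint8, red, green, blue), "range_z" (400x640 float32, m along the optical axis (not along the pixel's ray), 0 where there is no reading), "fx", "fy", "cx", "cy" (pixels), "R" (3x3) and "t" (3): a world point X has camera coordinates R X + t. Camera axes: x right, y down, z forward; pixel columns grow to the right and rows downward; lengths in m; the calibration is good to about 2 mm. A picture is of the moment at which its call begins.
A pose or a line that the arm cannot do raises robot.IKError and nothing moves.
- robot.close_job(): hands the job in, once; it reports no verdict.
The state is a dict: "t": time; "joint_pos": joint angles; "joint_velocities": joint speeds; "effort": joint torques, N m; "tcp_pos": TCP position; "tcp_rot": TCP orientation; "wrist_force": force on the tool from outside, world axes, zero at the start; "torque": the same for the moment, N m; "opening": opening from 0.0 (shut) to 1.0 (fully open).
Only numpy, scipy, OpenCV 4.12 (cv2) and the standard library are available. Lean on these libraries where they do the work, as an engineer would, in place of code of your own. Each camera call takes 0.05 s, during which the arm holds its last target. There are 200 camera calls.

## Working session

There is one attempt and no reset: what is moved stays moved. The work goes in short steps, each a Python script; the robot and the scene stay as the last script left them, time stands still between calls to the robot, and variables do not carry over. Pictures are saved under pics/ and viewed, on a budget of 14 in all, crops included, one or two more only if the job needs it, and the job is handed in when it is done.

```bash
ls; mkdir -p pics
python3 - <<'E'
from plant import robot
import cv2,pickle
print(robot.sense()); print(robot.nose_length)
for n in("top","side"):
    f=robot.grab_frame(n); pickle.dump(f,open(f"pics/{n}0.pkl","wb"))
    cv2.imwrite(f"pics/{n}0.png",f["image"][:,:,::-1]); print(n,f["fx"],f["cx"],f["cy"],f["R"],f["t"],-f["R"].T@f["t"])
E
```

```text
pics
{'t': 0.0, 'joint_pos': array([ 1.20908643,  0.46944554, -0.04856027,  1.53372001,  0.02410419,
        1.14097905, -0.08226225]), 'joint_velocities': array([-8.20227581e-04,  1.21904026e-03, -4.19521562e-05, -1.50765066e-03,
       -6.81875247e-04,  1.47144625e-03,  2.48041977e-04]), 'effort': array([ 3.04922642e-04, -5.10295272e+01, -4.67137469e-02, -2.37708807e+01,
        1.06591423e-02,  7.57194852e-03, -8.58840679e-06]), 'tcp_pos': array([ 0.22032625, -0.63742645,  0.24124748]), 'tcp_rot': array([ 3.14150079e+00,  1.96419071e-03, -1.23794575e+00]), 'wrist_force': array([-0.09613105, -0.85429001,  0.21929156]), 'torque': array([ 0.00692138, -0.02133748, -0.03658891]), 'opening': 1.0028166140620849}
0.011
top 485.2656245945773 318.05511519798165 196.89434091556785 [[-0.02484731 -0.99959653 -0.01376161]
 [-0.99643072  0.02587483 -0.08035122]
 [ 0.08067488  0.01171598 -0.99667161]] [0.0205199  0.58428086 1.53048008] [ 0.45923396 -0.01253761  1.57261611]
side 379.6883407958796 313.6648664963784 198.81154966696053 [[-0.80754315 -0.58974935  0.00835249]
 [-0.30251407  0.40199235 -0.86422647]
 [ 0.50631936 -0.70042692 -0.50303364]] [0.45195264 0.28154058 0.68282006] [0.10441623 0.63162716 0.58302135]
```

View pics/top0.png

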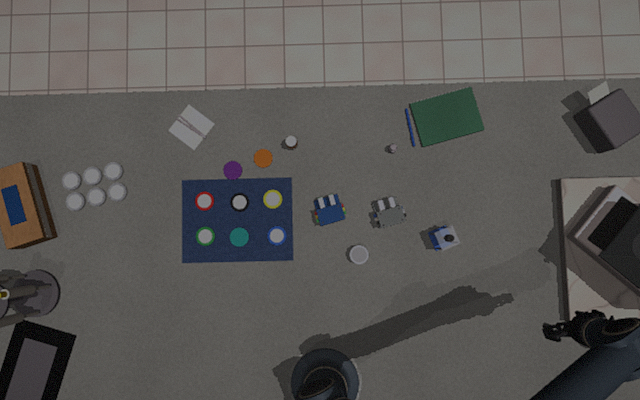

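View pics/side0.png

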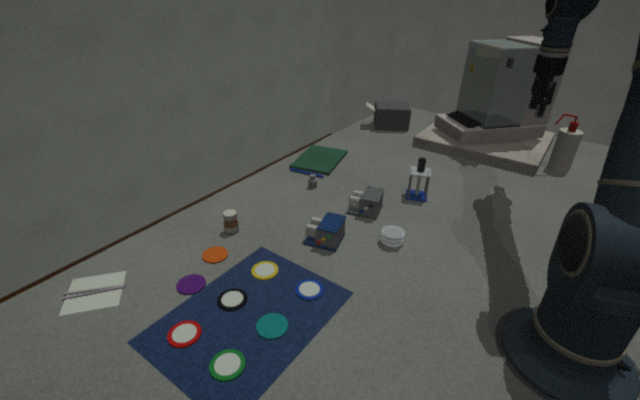

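The top view shows five discs: red (204,201), black (240,202), yellow (272,199), green (204,236) and blue (277,236). White is absent. The turquoise, purple and orange discs are decoys. Both cassettes (329,210) and (388,212) have their mouths facing away from the robot, and the stand is at (445,237). The side view agrees. Next I'll take wrist close-ups.

```bash
cat > h.py <<'E'
from plant import robot
import cv2,pickle,numpy as np
pi=np.pi
def ray(f,u,v,z):
    d=np.array([(u-f["cx"])/f["fx"],(v-f["cy"])/f["fy"],1.0]); c=-f["R"].T@f["t"]; d=f["R"].T@d
    return c+d*(z-c[2])/d[2]
def proj(f,X):
    p=f["R"]@np.asarray(X)+f["t"]; return np.array([f["fx"]*p[0]/p[2]+f["cx"],f["fy"]*p[1]/p[2]+f["cy"]])
def snap(name,save):
    f=robot.grab_frame(name); pickle.dump(f,open(f"pics/{save}.pkl","wb")); cv2.imwrite(f"pics/{save}.png",f["image"][:,:,::-1]); return f
def bestyaw(p,yaws):
    # pick the equivalent yaw with smallest joint travel
    q0=robot.sense()["joint_pos"]; best=None
    for y in yaws:
        q=robot.inverse_kinematics(p,[pi,0,y])
        if q is not None and (best is None or np.abs(q-q0).max()<best[0]): best=(np.abs(q-q0).max(),y)
    return best[1]
E
python3 - <<'E'
from h import *
f=pickle.load(open("pics/top0.pkl","rb"))
for n,u,v,z in [("red",204,201,.003),("black",240,202,.003),("yellow",272,199,.003),("green",204,236,.003),("blue",277,236,.003),("A",330,212,.06),("B",390,213,.06),("stand",446,237,.09),("dish",359,254,.03),("weight",391,148,.04),("jar",291,142,.05)]: print(n,ray(f,u,v,z).round(3))
for p,n in [((.52,-.10,.35),"w1"),((.60,.30,.33),"w2")]:
    y=bestyaw(p,[0,pi/2,-pi/2,pi]); robot.goto(p,[pi,0,y]); f=snap("wrist",n); print(n,y,f["fx"],f["R"].round(3),(-f["R"].T@f["t"]).round(3))
E
```

```text
red [0.583 0.377 0.003]
black [0.576 0.26  0.003]
yellow [0.583 0.156 0.003]
green [0.469 0.378 0.003]
blue [0.463 0.142 0.003]
A [ 0.533 -0.031  0.06 ]
B [ 0.526 -0.217  0.06 ]
stand [ 0.447 -0.38   0.09 ]
dish [ 0.4   -0.119  0.03 ]
weight [ 0.734 -0.231  0.04 ]
jar [0.76  0.087 0.05 ]
w1 0 307.69607724219753 [[ 1.    -0.002 -0.001]
 [-0.001 -0.945  0.327]
 [-0.001 -0.327 -0.945]] [ 0.521 -0.017  0.481]
w2 1.5707963267948966 307.69607724219753 [[ 0.002  1.    -0.002]
 [ 0.945 -0.002  0.327]
 [ 0.327 -0.002 -0.945]] [0.518 0.299 0.462]
```

Run:
```python
import cv2,numpy as np
a=cv2.imread("pics/w1.png");b=cv2.imread("pics/w2.png")
cv2.imwrite("pics/w12.png",cv2.resize(np.vstack([a,b]),(480,600)))
```

```text
(no output)
```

View pics/w1.png

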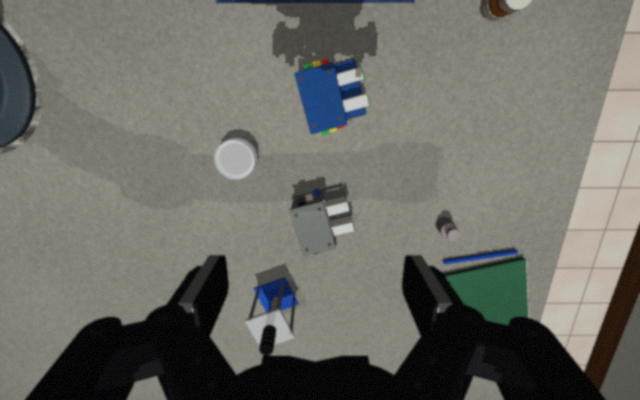

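View pics/w2.png

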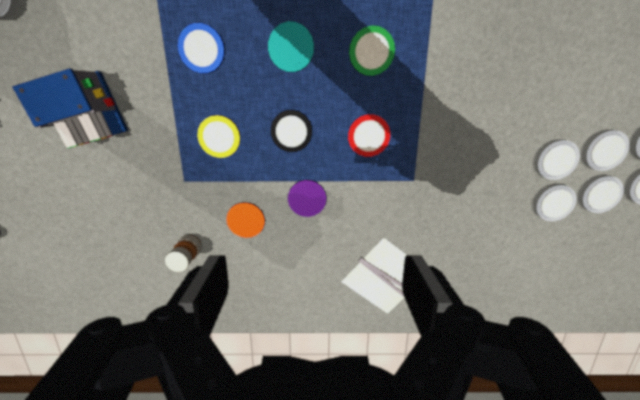

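Both wrist views show the objects clearly, with cassettes A and B, the stand and all five discs identifiable. I'll take closer views and measure the roofs, tines and rod from the range image.

```bash
cat >> h.py <<'E'
def cloud(f):
    z=f["range_z"].astype(float); v,u=np.mgrid[:z.shape[0],:z.shape[1]]
    P=np.stack([(u-f["cx"])/f["fx"]*z,(v-f["cy"])/f["fy"]*z,z],-1)
    W=(P-f["t"])@f["R"]; W[z<=0]=np.nan; return W
E
python3 - <<'E'
from h import *
for n,p,c in [("A",(.55,-.07,.22),(.55,-.031)),("B",(.55,-.26,.22),(.545,-.217)),("S",(.45,-.44,.27),(.447,-.38))]:
    robot.goto(p,[pi,0,0]); f=snap("wrist","c"+n); W=cloud(f)
    near=(np.hypot(W[...,0]-c[0],W[...,1]-c[1])<.09)
    z=W[...,2]
    print(n,"heights(mm)",np.histogram(z[near],bins=np.arange(-.004,.14,.004))[0])
    for lo,hi in ([(.054,.068),(.042,.0535)] if n!="S" else [(.080,.092),(.115,.135)]):
        m=(near&(z>lo)&(z<hi)).astype(np.uint8); m=cv2.morphologyEx(m,cv2.MORPH_OPEN,np.ones((3,3)))
        k,l,s,ce=cv2.connectedComponentsWithStats(m)
        for i in range(1,k):
            if s[i,4]>60:
                r=cv2.minAreaRect(W[l==i][:,:2].astype(np.float32)*1000); print(lo,s[i,4],"pix",ce[i].round(0),"rect",np.round(r[0],1),np.round(r[1],1),round(r[2],1),"z",np.median(z[l==i]).round(4))
import numpy as np
cv2.imwrite("pics/cAB.png",cv2.resize(np.vstack([cv2.imread(f"pics/c{n}.png")[:330] for n in "AB"]),(580,598)))
E
```

```text
A heights(mm) [5812 6899   14 1161    8    7  131   29    7  160   30   12 1245   40
   14 1997 2667    0    0    0    0    0    0    0    0    0    0    0
    0    0    0    0    0    0    0]
0.054 4662 pix [290. 137.] rect [529.3 -31.1] [53.6 81.2] 14.8 z 0.0601
0.042 89 pix [272.  94.] rect [510.5   9.8] [10.2  7.4] 14.0 z 0.0475
0.042 598 pix [330. 108.] rect [566.1  -3. ] [35.2 15.1] 14.8 z 0.0461
0.042 546 pix [338. 143.] rect [575.1 -36.8] [35.3 15.2] 15.3 z 0.0461
B heights(mm) [5745 7064    6 1219   12   11  138   21   12  168   29   12 1288   45
   16 2074 2631    0    0    0    0    0    0    0    0    0    0    0
    0    0    0    0    0    0    0]
0.054 4711 pix [278. 136.] rect [ 517.1 -219.1] [53.2 81.1] 15.4 z 0.0601
0.042 92 pix [259.  93.] rect [ 498.2 -178.2] [10.3  7.2] 14.4 z 0.0475
0.042 606 pix [317. 107.] rect [ 553.6 -191.2] [35.6 15. ] 14.8 z 0.0461
0.042 553 pix [326. 142.] rect [ 562.6 -224.9] [35.7 15.3] 14.6 z 0.0461
S heights(mm) [6001 6869   19    0    0    0    0    0    0    0    0    0    0    0
    0    0    0    0    0    0    0    8 3111   15    8    1   11    0
   11    2   20    6  472    1    0]
0.08 3117 pix [309. 118.] rect [ 446.6 -383.5] [60.1 60.1] 22.0 z 0.0861
0.115 499 pix [308. 124.] rect [ 446.7 -383.1] [20.6 21.3] 0.4 z 0.1261
```

View pics/cAB.png

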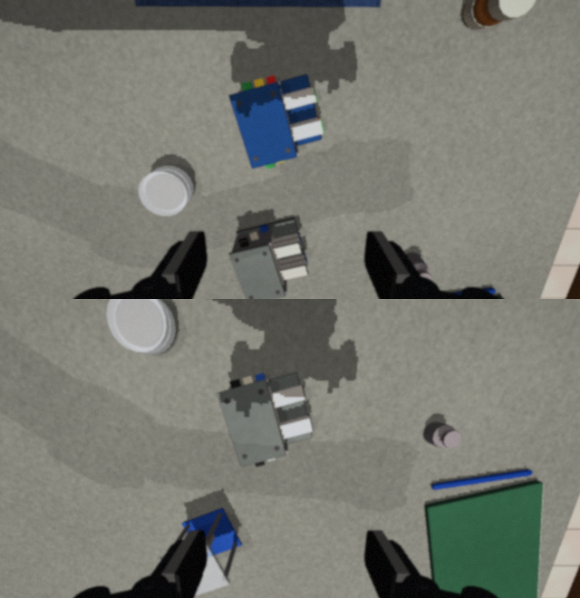

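Both cassettes are yawed 15° with the mouth facing out. The roof and tine sizes match the given dimensions to about 1 mm, and the stand hole is at (446.7, -383.3). The depth is good enough to find the discs by height as well.

```bash
cat >> h.py <<'E'
CAS={"A":np.array([.5388,-.0285]),"B":np.array([.5268,-.2165])}; CY=np.deg2rad(15.1-180)
def cas(c,x,y,z):
    s,co=np.sin(CY),np.cos(CY); return np.array([CAS[c][0]+co*x-s*y,CAS[c][1]+s*x+co*y,z])
SLOT=dict(red=("A",.0245),yellow=("A",.0365),green=("A",.0485),blue=("B",.0245),white=("B",.0365),black=("B",.0485))
YAW=[CY-pi/2+2*pi,CY+pi/2]
def colour(rgb):
    h,s,v=cv2.cvtColor(np.uint8([[rgb]]),cv2.COLOR_RGB2HSV)[0,0].astype(int)
    if s<90: return "black" if v<70 else "white"
    if v<40: return "black"
    for n,lo,hi in [("red",0,6),("orange",7,19),("yellow",20,38),("green",45,78),("turquoise",79,98),("blue",99,122),("purple",123,165),("red",166,180)]:
        if lo<=h<=hi: return n
def discs(f,lo=.0032,hi=.009):
    W=cloud(f); z=W[...,2]; m=((z>lo)&(z<hi)).astype(np.uint8); m=cv2.morphologyEx(m,cv2.MORPH_OPEN,np.ones((3,3)))
    k,l,s,ce=cv2.connectedComponentsWithStats(m); out=[]
    for i in range(1,k):
        if s[i,4]<150: continue
        P=W[l==i][:,:2]; (x,y),r=cv2.minEnclosingCircle(P.astype(np.float32)*1000)
        if not 27<r<36: continue
        d=np.hypot(P[:,0]*1000-x,P[:,1]*1000-y); c=np.median(f["image"][l==i][(d>25.5)&(d<30)],0)
        out.append((colour(c),np.array([x,y])/1000,r,c))
    return out
E
python3 - <<'E'
from h import *
for d in discs(pickle.load(open("pics/w2.pkl","rb"))): print(d)
print(robot.sense()["t"])
for y in YAW:
    for p in [(.583,.377,.02),(.583,.377,.2),(.463,.142,.02),cas("A",-.09,0,.04),cas("A",-.033,0,.04),cas("B",-.09,0,.04),cas("A",-.09,0,.2),cas("B",-.033,0,.2),(.447,-.383,.25),(.447,-.383,.11)]:
        q=robot.inverse_kinematics(p,[pi,0,y]); print(round(y,2),None if q is None else q.round(2))
E
```

```text
('turquoise', array([0.46506903, 0.26475208]), 30.912744522094727, array([ 43., 150., 150.]))
('blue', array([0.46614252, 0.14292474]), 31.2794246673584, array([ 62., 114., 212.]))
('green', array([0.4701199 , 0.37445328]), 30.946290969848633, array([33., 99., 46.]))
('black', array([0.57747992, 0.26215308]), 30.828706741333008, array([38., 38., 40.]))
('red', array([0.58428705, 0.37671512]), 31.050941467285156, array([167.,  33.,  32.]))
('yellow', array([0.58474384, 0.15449928]), 30.97292709350586, array([220., 223.,  63.]))
('purple', array([0.68275775, 0.28368845]), 31.114337921142578, array([114.,  51., 139.]))
('orange', array([0.71965778, 0.18392892]), 30.833574295043945, array([219., 109.,  32.]))
7.1833
1.83 [-0.03  0.98 -1.    1.61  0.92  1.08  0.54]
1.83 [ 0.05  0.85 -1.21  1.48  0.81  1.36  0.62]
1.83 [ 0.36  0.72 -0.97  2.12  0.88  0.78  0.65]
1.83 [ 0.48  0.76 -0.78  1.78  0.68  0.89  1.22]
1.83 [ 0.56  0.72 -0.83  1.91  0.72  0.84  1.18]
1.83 [ 0.8   0.81 -0.85  1.74  0.74  0.94  1.49]
1.83 [ 0.63  0.64 -1.03  1.66  0.59  1.18  1.29]
1.83 [ 0.99  0.58 -1.    1.73  0.54  1.13  1.66]
1.83 [ 1.36  0.51 -1.01  1.7   0.46  1.2   2.07]
1.83 [ 1.29  0.66 -0.91  1.83  0.63  0.97  1.93]
-1.31 [-0.33  0.78 -0.46  1.62  0.43  0.84 -2.28]
-1.31 [-0.19  0.63 -0.69  1.5   0.42  1.17 -2.27]
-1.31 [-0.03  0.53 -0.44  2.14  0.42  0.56 -2.09]
-1.31 [ 0.19  0.64 -0.34  1.8   0.3   0.75 -1.62]
-1.31 [ 0.23  0.58 -0.35  1.93  0.31  0.68 -1.62]
-1.31 [ 0.44  0.66 -0.29  1.76  0.26  0.76 -1.28]
-1.31 [ 0.28  0.47 -0.47  1.68  0.24  1.05 -1.57]
-1.31 [ 0.59  0.41 -0.39  1.76  0.18  1.01 -1.18]
-1.31 [ 0.91  0.34 -0.35  1.72  0.13  1.1  -0.79]
-1.31 [ 0.86  0.49 -0.3   1.86  0.19  0.82 -0.84]
```

All disc radii come out at 31 mm, so the measurements hold. Now the red disc.

```bash
cat >> h.py <<'E'
Y=YAW[1]; ORI=[pi,0,Y]; OUT=-np.array([np.cos(CY),np.sin(CY)])
def find(col,guess,save=None):
    p=np.asarray(guess)-.03*OUT; robot.goto([*p,.20],ORI); f=snap("wrist",save or "find_"+col)
    D={d[0]:d[1] for d in discs(f)}; return D.get(col)
def pick(col,guess):
    robot.grip(.84); c=find(col,guess); print(col,"at",c)
    if c is None: return None
    robot.goto([*c,.06],ORI); hit=robot.move_straight([*c,.004],vel=.06,contact_N=2.5)
    z=robot.sense()["tcp_pos"][2]; print("touch",hit,"tcp z",z)
    robot.move_straight([*c,z+.0025],vel=.05); robot.grip(.5,25); s=robot.sense()
    print("opening",s["opening"],"tcp",s["tcp_pos"]); zg=s["tcp_pos"][2]
    robot.move_straight([*c,.12],vel=.2); print("opening lifted",robot.sense()["opening"])
    return zg-.0025
E
python3 - <<'E'
from h import *
d=pick("red",[.584,.377]); print("offset",d,robot.sense()["t"])
snap("wrist","held_red")
E
```

```text
red at [0.58498688 0.37766699]
touch True tcp z 0.002911814977582333
opening 0.702302629332683 tcp [0.58513828 0.37828166 0.00608462]
opening lifted 0.7065092539831482
offset 0.003584623319965691 13.2167
```

View pics/held_red.png

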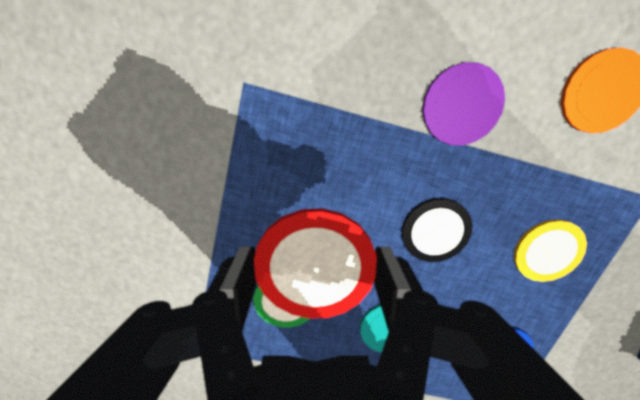

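The red disc is held between the fingertips (315,265). I'll check its level and height from the range image, then place it.

```bash
cat >> h.py <<'E'
def held():
    f=robot.grab_frame("wrist"); s=robot.sense()["tcp_pos"]; W=cloud(f)
    m=(np.hypot(W[...,0]-s[0],W[...,1]-s[1])<.029)&(np.abs(W[...,2]-s[2])<.02); P=W[m]
    m2=(np.hypot(W[...,0]-s[0],W[...,1]-s[1])<.045)&(np.abs(W[...,2]-np.median(P[:,2]))<.004)
    A=np.c_[P[:,:2]-s[:2],np.ones(len(P))]; k=np.linalg.lstsq(A,P[:,2],rcond=None)[0]
    cx=(W[m2][:,:2]-s[:2])@np.c_[-OUT,[-OUT[1]*-1*-1*-1,OUT[0]*-1]]  # cassette x, y
    print("held n",m.sum(),"tilt deg",np.degrees(k[:2]).round(2),"centre z - tcp",round(k[2]-.0025-s[2],4),"x range",np.percentile(cx[:,0],[1,99]).round(4))
    return s[2]-(k[2]-.0025)
def place(col,d,x=-.033):
    c,z=SLOT[col]; s=robot.sense()["tcp_pos"]
    robot.goto(cas(c,-.090,0,max(.12,z+.06)),ORI); robot.move_straight(cas(c,-.090,0,z+d+.0018),vel=.1)
    hit=robot.move_straight(cas(c,x,0,z+d+.0018),vel=.06,contact_N=8); s=robot.sense(); print(col,"in: hit",hit,"tcp",s["tcp_pos"],"want",cas(c,x,0,z+d+.0018),"F",s["wrist_force"])
    robot.move_straight(s["tcp_pos"]-[0,0,.0015],vel=.03)
    robot.grip(1.0); p=robot.sense()["tcp_pos"]; robot.move_straight([p[0],p[1],.17],vel=.2); print("t",robot.sense()["t"])
E
python3 - <<'E'
from h import *
d=held(); print(d)
E
```

```text
held n 9227 tilt deg [-0.14 -0.25] centre z - tcp -0.0031 x range [-0.0301  0.0279]
0.0030801368882475977
```

The disc is level within 0.3°, and the two height offsets agree (3.1 and 3.6 mm).

Run:
```python
from h import *
place("red",.0033)
# look back at the mouth
robot.goto([*(CAS["A"]+.0*OUT),.20],ORI); snap("wrist","after_red")
im=cv2.imread("pics/after_red.png"); cv2.imwrite("pics/after_red_c.png",im)
d=None
```

```text
red in: hit False tcp [ 0.57115042 -0.01970757  0.02970055] want [ 0.5706606  -0.01990335  0.0296    ] F [ 0.35485718 -0.11065831  0.11796754]
t 18.3833
```

View pics/after_red_c.png

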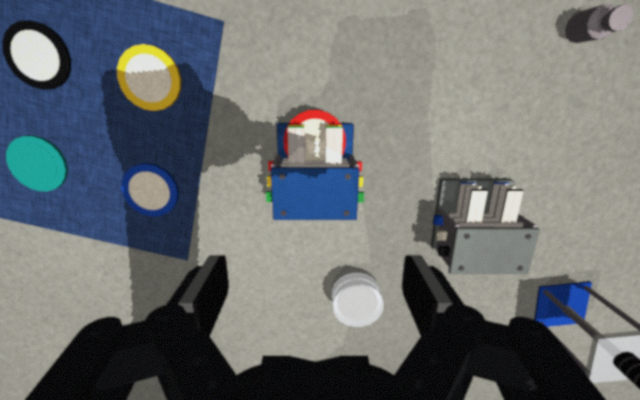

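Red rests centred under the tines at (315,130). Yellow and green next.

Run:
```python
from h import *
for col,g in [("yellow",[.5847,.1545]),("green",[.470,.3745])]:
    d=pick(col,g); assert d is not None and robot.sense()["opening"]>.66
    h=held(); assert abs(h-d)<.0015,(h,d)
    place(col,(h+d)/2)
robot.goto([*(CAS["A"]+.0*OUT),.20],ORI); snap("wrist","after_green")
```

```text
yellow at [0.58586066 0.15527187]
touch False tcp z 0.004357431654945093
opening 0.7054595241109142 tcp [0.58603759 0.15531072 0.00764234]
opening lifted 0.7033245930003107
held n 9071 tilt deg [-0.17 -0.07] centre z - tcp -0.0044 x range [-0.03   0.028]
yellow in: hit False tcp [ 0.57114448 -0.01973978  0.0431912 ] want [ 0.5706606  -0.01990335  0.04307159] F [ 0.06422757 -0.46605005 -1.17481719]
t 26.95
green at [0.47097089 0.37538034]
touch False tcp z 0.004365876378817817
opening 0.7024544660908104 tcp [0.47113854 0.37550438 0.00767432]
opening lifted 0.7026880192006749
held n 9061 tilt deg [-0.04 -0.16] centre z - tcp -0.0044 x range [-0.03   0.028]
green in: hit False tcp [ 0.57113626 -0.01973517  0.05520417] want [ 0.5706606  -0.01990335  0.05509186] F [ 0.36624484 -0.06348728  0.05059431]
t 36.5917
```

View pics/after_green.png

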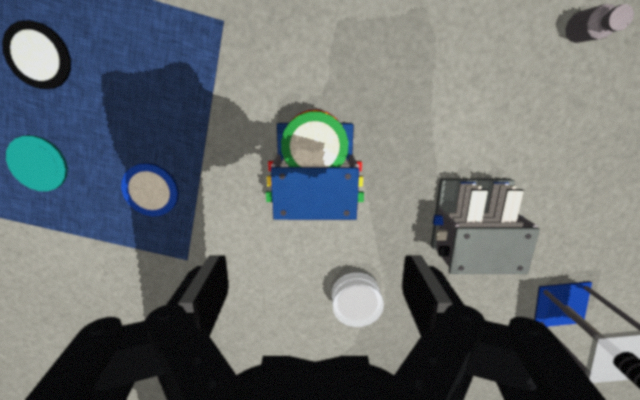

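Green is seated on the top tines at (315,140) with the other two beneath it. Blue and black next.

Run:
```python
from h import *
for col,g in [("blue",[.466,.143]),("black",[.5775,.262])]:
    d=pick(col,g); assert d is not None and robot.sense()["opening"]>.66
    h=held(); assert abs(h-d)<.0015,(h,d)
    place(col,(h+d)/2)
robot.goto([.51,-.10,.27],ORI); snap("wrist","after_black")
```

```text
blue at [0.46666772 0.14381808]
touch False tcp z 0.004244500362720553
opening 0.7062762739400783 tcp [0.46688852 0.14381861 0.00746263]
opening lifted 0.7014946523440859
held n 9077 tilt deg [-0.13 -0.03] centre z - tcp -0.0044 x range [-0.0304  0.0277]
blue in: hit False tcp [ 0.55916022 -0.2076873   0.03110404] want [ 0.5586606  -0.20790335  0.03098035] F [-0.65340702  0.30130283  0.29742153]
t 46.075
black at [0.57832269 0.26305743]
touch False tcp z 0.00438618942570734
opening 0.7011473889522387 tcp [0.57852823 0.26307166 0.00768073]
opening lifted 0.7022598896519094
held n 9060 tilt deg [-0.15 -0.1 ] centre z - tcp -0.0044 x range [-0.0299  0.0282]
black in: hit False tcp [ 0.55910597 -0.20768868  0.05518137] want [ 0.5586606  -0.20790335  0.05507088] F [-3.92385689e-04  5.79235410e-01 -1.06975711e+00]
t 56.0417
```

View pics/after_black.png

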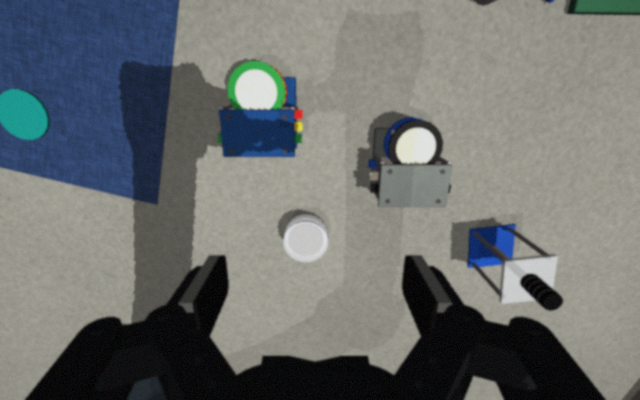

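Black sits in the grey cassette at (415,145). Green in A looks slightly off to one side, so I'll measure both top discs in the cassette frames.

Run:
```python
from h import *
f=pickle.load(open("pics/after_black.pkl","rb")); W=cloud(f)
for c in "AB":
    u=(W[...,:2]-CAS[c]); ex=-OUT; ey=np.array([-ex[1],ex[0]]); X=u@ex; Yc=u@ey; z=W[...,2]
    for lo,hi,n in [(.049,.054,"top disc"),(.057,.063,"roof")]:
        m=(abs(Yc)<.06)&(X>-.08)&(X<.04)&(z>lo)&(z<hi)
        (x,y),r=cv2.minEnclosingCircle(np.c_[X[m],Yc[m]].astype(np.float32)*1000)
        print(c,n,m.sum(),"x",np.percentile(X[m],[.5,99.5]).round(4),"y",np.percentile(Yc[m],[.5,99.5]).round(4),"z",np.median(z[m]).round(4),"circ",round(x,1),round(y,1),round(r,1))
```

```text
A top disc 2320 x [-0.0635 -0.0161] y [-0.0299  0.0296] z 0.0512 circ -12.9 -2.9 51.6
A roof 3523 x [-0.0157  0.0354] y [-0.0397  0.0403] z 0.0601 circ 10.1 0.1 47.6
B top disc 2016 x [-0.0637 -0.0148] y [-0.031   0.0301] z 0.0512 circ -17.7 -8.7 48.7
B roof 2988 x [-0.0159  0.0354] y [-0.0403  0.0396] z 0.0601 circ 10.1 0.1 47.1
```

Both top discs and roofs are centred within 0.5 mm, so the offset was only perspective. Now I'll draw the rod.

Run:
```python
from h import *
S=np.array([.4467,-.3833])
robot.grip(.6); robot.goto([*S,.20],ORI); robot.move_straight([*S,.103],vel=.08,contact_N=3)
print(robot.sense()["tcp_pos"]); robot.grip(0.1,30); s=robot.sense(); print("open",s["opening"],s["tcp_pos"],s["wrist_force"])
robot.move_straight([*S,.113],vel=.03); robot.move_straight([*S,.225],vel=.08); s=robot.sense(); print(s["opening"],s["tcp_pos"],s["wrist_force"],s["t"])
f=snap("wrist","rod_up"); g=snap("side","rod_up_side")
W=cloud(f); m=(np.hypot(W[...,0]-S[0],W[...,1]-S[1])<.08); z=W[...,2]; k=m&(z>.08)&(z<.092); print("deck",cv2.minAreaRect(W[k][:,:2].astype(np.float32)*1000),np.median(z[k]))
cv2.imwrite("pics/rod_up2.png",np.hstack([cv2.imread("pics/rod_up.png")[:,120:520],cv2.imread("pics/rod_up_side.png")[:,240:]]))
```

```text
[ 0.44707414 -0.38349375  0.10357391]
open 0.24788949604792415 [ 0.44692133 -0.3835149   0.10345828] [-0.15727243 -0.21452131  2.82291747]
0.24965993071757586 [ 0.44642496 -0.38316757  0.22443214] [ 0.43089561  0.10058163 -1.39522532] 62.1
deck ((447.07452392578125, -383.35498046875), (60.594146728515625, 60.11256408691406), 22.00881004333496) 0.08609338249172825
```

View pics/rod_up2.png

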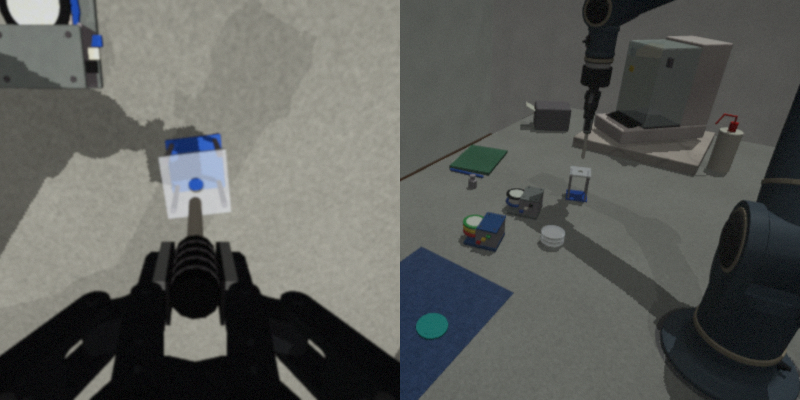

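The rod is drawn and held upright, and the stand has not moved. The deck is still at (447.1, -383.4) and level. Now pushing B, then A.

Run:
```python
from h import *
for c in "BA":
    robot.goto(cas(c,-.085,0,.225),ORI); robot.move_straight(cas(c,-.085,0,.1125),vel=.12)
    F0=robot.sense()["wrist_force"]
    hit=robot.move_straight(cas(c,-.0335,0,.1125),vel=.03,contact_N=6)
    s=robot.sense(); u=s["tcp_pos"][:2]-CAS[c]; print(c,"hit",hit,"x",-u@OUT,"dF",s["wrist_force"]-F0,"open",s["opening"])
    robot.move_straight(cas(c,-.085,0,.1125),vel=.08); robot.move_straight(cas(c,-.085,0,.225),vel=.15)
f=snap("wrist","pushed"); print(robot.sense()["t"])
robot.goto([.51,-.10,.29],ORI); f=snap("wrist","pushed2"); W=cloud(f)
for c in "AB":
    u=(W[...,:2]-CAS[c]); ex=-OUT; X=u@ex; Yc=u@np.array([-ex[1],ex[0]]); z=W[...,2]
    for lo,hi in [(.049,.054),(.037,.0415),(.025,.0295)]:
        m=(abs(Yc)<.034)&(X>-.08)&(X<-.016)&(z>lo)&(z<hi); print(c,lo,m.sum(),"min x",np.percentile(X[m],1) if m.any() else None)
```

```text
B hit False x -0.0343911950167377 dF [ 3.90189531  1.42928421 -0.83190425] open 0.24951436484017112
A hit False x -0.034477235804762765 dF [ 3.74671955  0.4353013  -1.28052375] open 0.24721890066146565
73.2917
A 0.049 425 min x -0.02979490611195198
A 0.037 8 min x -0.0306241368137457
A 0.025 5 min x -0.045728643880912544
B 0.049 367 min x -0.030600055640178703
B 0.037 1 min x -0.05073726283022069
B 0.025 39 min x -0.030018480509230665
```

View pics/pushed2.png

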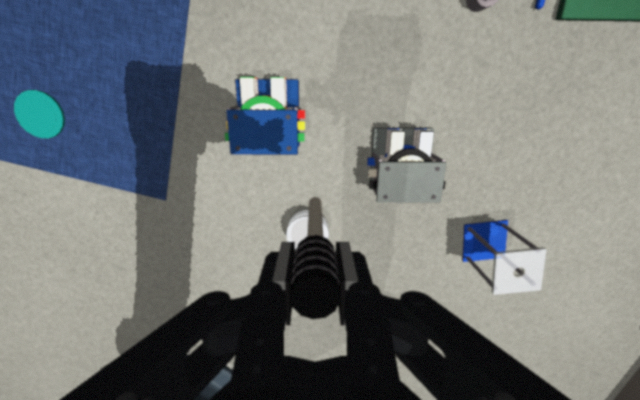

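The top discs are at their home position: front edges at x about -30 against -31 expected, with 4 N against the stops. The lowest disc in B also reads -30. The red disc is hidden, so I'll tilt the wrist to look into A's mouth before giving up the rod.

Run:
```python
from h import *
from scipy.spatial.transform import Rotation as R
ex=np.r_[-OUT,0]; ax=np.cross([0,0,-1],ex)
for a in (28,22,15):
    o=(R.from_rotvec(ax*np.radians(a))*R.from_euler("xyz",ORI)).as_euler("xyz")
    p=cas("A",-.19,0,.19)
    if robot.inverse_kinematics(p,o) is not None: break
print(a,o); robot.goto(p,o); f=snap("wrist","mouth"); W=cloud(f); u=W[...,:2]-CAS["A"]; X=u@-OUT; Yc=u@np.array([OUT[1],-OUT[0]]); z=W[...,2]
for lo,hi in [(.046,.051),(.034,.039),(.022,.027)]:
    m=(abs(Yc)<.009)&(X>-.08)&(X<0)&(z>lo+.0007)&(z<hi-.0007); print(lo,m.sum(),"x",np.percentile(X[m],[5,50,95]).round(4) if m.any() else None)
q=proj(f,cas("A",-.03,0,.03)).astype(int); print(q); im=f["image"][max(0,q[1]-60):q[1]+60,max(0,q[0]-80):q[0]+80,::-1]
cv2.imwrite("pics/mouth_c.png",cv2.resize(im,None,fx=4,fy=4)); robot.goto(cas("A",-.10,0,.25),ORI); print(robot.sense()["t"])
```

```text
28 [ 2.65290046  0.         -1.30725161]
0.046 0 x None
0.034 1 x [-0.0297 -0.0297 -0.0297]
0.022 3 x [-0.0295 -0.0288 -0.0224]
[313 217]
75.7417
```

View pics/mouth_c.png

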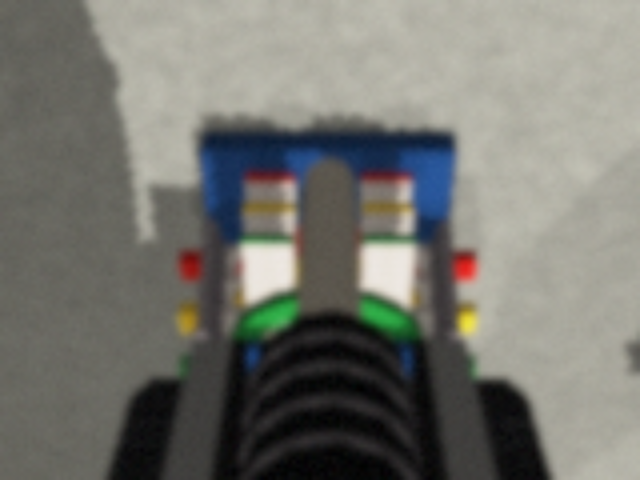

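The rod hides most of the slot, but the few visible red and yellow edge pixels lie at x about -29 to -30, which is home. I'll check the rod's tilt from the range image, then return it.

Run:
```python
from h import *
H=np.array([.4471,-.3834])
robot.goto([*H,.225],ORI); f=snap("wrist","over"); s=robot.sense()["tcp_pos"]; W=cloud(f)
u=(W[...,:2]-s[:2]); a=u@OUT; b=u@np.array([OUT[1],-OUT[0]]); z=W[...,2]-s[2]
for lo,hi in [(-.04,-.03),(-.06,-.05),(-.08,-.07),(-.094,-.085)]:
    m=(abs(a)<.02)&(abs(b)<.02)&(z>lo)&(z<hi); print(lo,m.sum(),np.median(a[m]).round(4),np.median(b[m]).round(4))
m=(abs(a)<.03)&(abs(b)<.02)&(z<-.03)&(z>-.12); print("tip z",np.percentile(z[m],.5))
k=(np.hypot(W[...,0]-H[0],W[...,1]-H[1])<.08)&(W[...,2]>.08)&(W[...,2]<.092); print("deck",cv2.minAreaRect(W[k][:,:2].astype(np.float32)*1000))
```

```text
-0.04 108 0.0047 0.0001
-0.06 85 0.0046 -0.0002
-0.08 66 0.0046 -0.0003
-0.094 49 0.0046 -0.0003
tip z -0.09437101961651467
deck ((447.1397705078125, -383.3360900878906), (60.92593002319336, 60.091468811035156), 21.995094299316406)
```

The rod is vertical and centred within 0.3 mm, so it pushed all levels equally. Inserting it.

Run:
```python
from h import *
H=np.array([.4471,-.3834])
h1=robot.move_straight([*H,.115],vel=.06,contact_N=4); print(h1,robot.sense()["tcp_pos"])
h2=robot.move_straight([*H,.1033],vel=.02,contact_N=2) if not h1 else None
s=robot.sense(); print(h2,s["tcp_pos"],s["wrist_force"])
robot.grip(.45); robot.sleep(.2); robot.move_straight([*H,.22],vel=.12)
robot.goto([.45,-.44,.27],[pi,0,0]); f=snap("wrist","final_stand"); W=cloud(f); z=W[...,2]; n=np.hypot(W[...,0]-H[0],W[...,1]-H[1])<.06
for lo,hi in [(.08,.092),(.115,.14)]:
    k=n&(z>lo)&(z<hi); print(lo,k.sum(),cv2.minAreaRect(W[k][:,:2].astype(np.float32)*1000),"z",np.median(z[k]))
from scipy.spatial.transform import Rotation as R
ex=np.r_[-OUT,0]; ax=np.cross([0,0,-1],ex)
for c in "AB":
    for a,x in ((28,-.19),(20,-.17),(28,-.15),(10,-.14)):
        o=(R.from_rotvec(ax*np.radians(a))*R.from_euler("xyz",ORI)).as_euler("xyz"); p=cas(c,x,0,.15)
        if robot.inverse_kinematics(p,o) is not None: break
    robot.goto(p,o); f=snap("wrist","fin"+c); q=proj(f,cas(c,-.03,0,.03)).astype(int); print(c,a,x,q)
    W=cloud(f); u=W[...,:2]-CAS[c]; X=u@-OUT; Yc=u@np.array([OUT[1],-OUT[0]]); z=W[...,2]
    for lo,hi in [(.046,.051),(.034,.039),(.022,.027)]:
        m=(abs(Yc)<.009)&(X>-.08)&(X<0)&(z>lo)&(z<hi); print(lo,m.sum(),"x",np.percentile(X[m],[5,50,95]).round(4) if m.any() else None)
    im=f["image"][max(0,q[1]-60):q[1]+60,max(0,q[0]-80):q[0]+80,::-1]; cv2.imwrite(f"pics/fin{c}_c.png",cv2.resize(im,(480,360)))
i=[cv2.imread(f"pics/fin{c}_c.png") for c in "AB"]; cv2.imwrite("pics/finAB.png",cv2.resize(np.hstack(i),(800,300))); print(robot.sense()["t"])
```

```text
False [ 0.44727558 -0.38350223  0.11530385]
True [ 0.44682413 -0.38332832  0.10345121] [0.44601919 0.46273158 4.27149021]
0.08 3161 ((446.552490234375, -383.5235290527344), (60.04241180419922, 60.09223937988281), 21.955196380615234) z 0.08610690923813129
0.115 509 ((446.440673828125, -382.84307861328125), (21.21421241760254, 21.29296875), 43.689945220947266) z 0.12604915660026675
A 28 -0.19 [312 244]
0.046 115 x [-0.0313 -0.0293 -0.0117]
0.034 87 x [-0.0313 -0.0297 -0.0217]
0.022 86 x [-0.0314 -0.0299 -0.0203]
B 28 -0.19 [315 244]
0.046 118 x [-0.031  -0.0294 -0.0078]
0.034 22 x [-0.0155 -0.0135 -0.0108]
0.022 108 x [-0.0307 -0.0277 -0.0117]
85.6
```

View pics/finAB.png

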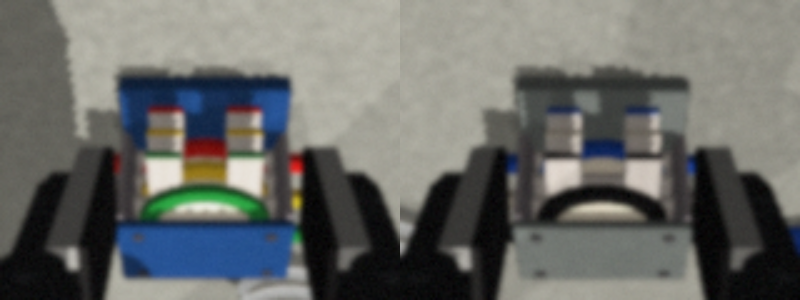

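Run:
```python
from h import *
robot.goto([.50,-.10,.32],ORI); f=snap("wrist","last"); robot.close_job()
```

```text
the job is handed in; nothing more can be done
```

The job is done and handed in at about 86 s of the 210 s allowed. No verdict was reported.

- **Discs:** five were on the mat, and white was absent. I slid red, yellow and green into the blue cassette, and blue and black into the grey one.
- **Rod:** I drew it straight up, used it to push both cassettes home, and put it back in its stand.
- **Discs home:** the last check put the front edges of all five at x of about -31 mm, where a disc against the backstop should be.
- **Rod back:** the grip top was at 126 mm, so the rod is fully down. The stand is level and within about 0.5 mm of where it started.
- **Bystanders:** I did not handle the jar, check weight, petri dishes or look-alike discs. I did not measure their positions again at the end.
- **Knocked disc:** none of the discs moved noticeably between my first measurement and picking it up.
- **Checks that disagreed:** two contact readings (the finger touching the bench on the first pick, and lowering the rod) came in at 3 to 4 N, slightly over the set stop. Neither caused any harm. An earlier look into the blue cassette was mostly blocked by the rod, and the clear view afterwards settled it.

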